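# Set and lock the lid jig's guide

## Robot

A 7-joint arm with a two-finger parallel gripper is mounted at the origin on the work surface. World frame = base frame: x ahead of the robot, y to its left, z up, the work surface at z = 0. Lengths are in m, angles in rad, forces in N, time in s.
With the tool pointing down it reaches from about 0.4 to 0.85 m from the base axis. Payload 4.5 kg.
Tool frame: the origin (TCP) lies at the very end of the fingers, on their centre line; the grasp point (between the pads) lies 19 mm behind it; z points along the fingers, y is the line along which they close (so a half turn about z gives the same grasp; the last joint's range is limited). The gripper opens to 85 mm and grips with 20 to 120 N. Pads are 22 mm wide; open, the fingers measure 114 mm over their backs; the gripper's body (76 mm by 85 mm) begins 54 mm behind the grasp point. The pads swing forward as they close: fully open they stand 13 mm farther back than shut.
Start: joints at [-1.094, 0.689, -0.195, 1.565, 0.157, 0.902, -0.215], TCP at [0.268, 0.565, 0.231] pointing down, gripper open.
Joint ranges: [-3.01, 3.01], [-0.46, 2.08], [-1.47, 1.51], [0.13, 2.56], [-1, 4.14], [0.04, 2.09], [-2.66, 2.66]. Speed limits (rad/s): [2.57, 2.57, 3.14, 3.14, 3.14, 3.14, 3.14].

## Interface

Orientations are given as a 3x3 rotation matrix whose columns are the frame's x, y, z axes.
In Python, from rig import manip gives the robot as it stands.
- The arm moves only by the tool arm_command, never from a script. Its argument "steps" is one flat list of numbers, 6 for each row, row after row: the shift along the tool's x, y, z in mm, then the turn, a rotation vector about the tool's x, y, z in degrees. In form: [dx, dy, dz, ax, ay, az, dx, dy, dz, ax, ay, az, ...]. A call has 1 to 20 rows; each row shifts and turns the commanded pose from where the row before left it, along the tool's axes as they then stand; what a row does not reach is not made up. A row lasts 1/8 s, in which the tool goes at most 62.5 mm and 10.7 degrees, less where a joint would pass 70% of its speed; a pose out of reach is approached as far as the arm can. A call is refused whole if a number of a shift passes 62.5 or a number of a turn 10.7, either way. A call with a gripper value outside its range is refused whole. "fingers" is the finger opening in mm, from 0 to 85.4, set as the call begins (left out, the last holds). The fingers move at their own pace and stop on an object; "squeeze" is the grip in N (left out, the last holds). Time passes only in rows, so rows that do not move let the fingers close. It gives the time, the measured TCP pose, the force, the opening and the grip force at its end, in the units of the state.
- manip.observe(): the state, without advancing time (a new reading comes with each control period).
- manip.capture(name): name is "side" or "top" or "wrist"; returns (picture, depth): 420x560x3 uint8, red, green, blue; 420x560 float32, m along the optical axis (not along the pixel's ray), 0 where there is no reading.
- manip.calibration(name): a dict with "mtx" (3x3 intrinsics, pixels), "camera_from_world" (4x4, takes a point from world to camera coordinates). Camera axes: x right, y down, z forward; pixel columns grow to the right and rows downward; lengths in m; the calibration is good to about 2 mm. A picture is of the moment at which its call begins: read the wrist's pose just before it. calibration takes no time and is no camera call; for the wrist camera it gives the pose at the moment of the call.
- manip.hand_in(): hands the job in; it is judged then, once.
The state is a dict: "t": time; "qpos": joint angles; "joint_velocities": joint speeds; "joint_torque": joint torques, N m; "eef_pos": TCP position; "tcp_rot": TCP orientation; "force": force on the tool from outside, world axes, zero at the start; "wrist_torque": the same for the moment, N m; "gripper_width": opening from 0.0 (shut) to 1.0 (fully open); "grip_force": force on a finger pad.
Only numpy, scipy, OpenCV 4.12 (cv2) and the standard library are available. Lean on these libraries where they do the work, as an engineer would, in place of code of your own. Each camera call takes 0.05 s, during which the arm holds its last target. There are 200 camera calls.

## Task

Set the lid jig for the round lid: put the round porcelain lid, knob up, flat into the round nest of the jig (set it down, do not drop it). Then slide the jig's guide along its rail until it touches the lid's rim, and turn the black clamp handle clockwise until it is tight, so that the guide is locked there; let go, and leave the square lid, bowl and mug where they are.

Things in the scene. Friction and masses are not known exactly. Their poses are not given: they have to be found in the camera images.
- lid_round: white porcelain bowl lid, round, 120 mm in diameter, rim 18 mm high, top rising to 23 mm, with a round knob of 32 to 34 mm diameter in its middle from 23 to 58 mm above the underside; 0.25 to 0.5 kg. Origin: centre of the underside, z up through the knob
- lid_square: bystander: white porcelain lid, square 120 x 120 mm, same heights and knob as the round one; it does not fit the round nest. Origin: centre of the underside
- bowl: bystander: white porcelain bowl, 120 mm across, 55 mm high, beyond the jig. Origin: centre of the underside
- mug: bystander: white mug, 76 mm across, 85 mm high, near the robot. Origin: centre of the underside
- nest (a point): centre of the floor of the jig's round nest (124 mm diameter, 8 mm deep, dark rubber floor, mouth chamfered 2 mm). The jig is a fixed grey bed 160 x 330 mm, its top 18 mm above the table, so the nest floor is 10 mm above the table. Axes as the jig: z up, y along the jig's length and rail; the guide lies on the -y side of the nest and slides in +y towards it
- guide_face (a point): middle of the flat front face of the guide (an aluminium fence 120 mm wide across the rail, 10 mm thick, lower edge 20 mm and upper edge 46 mm above the table), 24 mm above the table; the face looks along its +y, towards the nest. It touches the rim of the lid, which stands 10 mm proud of the bed, when it is 60 mm from the lid's centre. Behind the fence is a block 60 mm wide with its top 50 mm above the table, which carries the clamp
- guide (a joint): position of the guide along the rail, 0 to 0.12 m, growing towards the nest (+y of the nest axes). With the clamp loose it slides with a push of about 2 N; it meets a seated lid at about 0.095
- clamp (a joint): angle of the clamp handle, 0 (fully loose, handle across the rail) to 1.57 rad (end stop, handle along the rail); it grows as the handle is turned clockwise seen from above. The guide is free below about 0.8 rad; from there the clamp bites and it is tight beyond 1.2 rad (it then holds the guide against a push of 8 N or so). The handle turns with about 0.1 to 0.2 N m and stays where it is left
- clamp_grip (a point): point to grip on the clamp handle, on its turning axis, 81 mm above the table and 40 mm behind the guide's front face. The handle is a black upright bar 70 mm long (along this point's x), 16 mm thick (along its y), from 60 to 95 mm above the table, on a 17 mm thick stem; it turns, and travels along the rail, with the guide. The guide may be slid by gripping or pushing the handle
Not all that is in view belongs to the job. What is shaped like the lid_round but orange or turquoise is not meant.

How it is judged:
By the outcome, as a careful person would: the job done as asked, in the order asked, and still so for the second after the job is handed in, with the robot touching nothing.
It also fails if it takes over 51 s, if anything falls off the work surface, if the arm or the gripper's body presses on something with over 40 N, if the wrist force passes 120 N, or if a joint passes its speed limit or range.

## Working session

There is one attempt and no reset: what is moved stays moved. The work goes in short steps, Python scripts to look and compute and a tool call to move; the robot and the scene stay as the last step left them, time stands still between calls to the robot, and variables do not carry over. Pictures are saved under pics/ and viewed, at most 10 in all, crops included, and the job is handed in when it is done.

Besides the shell and the picture viewer there is one more tool, called after "Emit:" in YAML: its name, and indented under it one key for each argument. arm_command: Moves the arm, as the interface text tells. Its arguments: {"type":"object","properties":{"steps":{"type":"array"},"fingers":{"type":"number"},"squeeze":{"type":"number"}},"required":["steps"]}

```bash
ls; mkdir -p pics
python3 - <<'E'
from rig import manip
import cv2,numpy as np
s=manip.observe();print(s['t'],s['eef_pos'],s['tcp_rot'],s['gripper_width'])
for n in['top','side']:
    p,d=manip.capture(n);cv2.imwrite(f'pics/{n}0.png',p[:,:,::-1]);np.savez(f'{n}0.npz',p=p,d=d,**manip.calibration(n))
    c=manip.calibration(n);print(n,c['mtx'].tolist(),np.linalg.inv(c['camera_from_world']).round(3).tolist())
E
```

```text
pics
0.0 [0.26757511 0.56409247 0.23045487] [[-9.03589771e-01  4.28398301e-01 -6.49713911e-04]
 [ 4.28398758e-01  9.03588038e-01 -1.77791563e-03]
 [-1.74582315e-04 -1.88484300e-03 -9.99998208e-01]] 0.998987149405089
top [[470.67650240436603, 0.0, 275.30126970271607], [0.0, 470.67650240436603, 217.38521306063663], [0.0, 0.0, 1.0]] [[-0.008, -0.997, 0.081, 0.432], [-1.0, 0.006, -0.027, -0.047], [0.026, -0.081, -0.996, 1.301], [0.0, 0.0, 0.0, 1.0]]
side [[496.7349026584214, 0.0, 274.85227807009977], [0.0, 496.7349026584214, 211.34224146503206], [0.0, 0.0, 1.0]] [[0.919, -0.287, 0.27, 0.232], [-0.393, -0.691, 0.606, -0.827], [0.012, -0.663, -0.748, 1.0], [0.0, 0.0, 0.0, 1.0]]
```

View pics/top0.png

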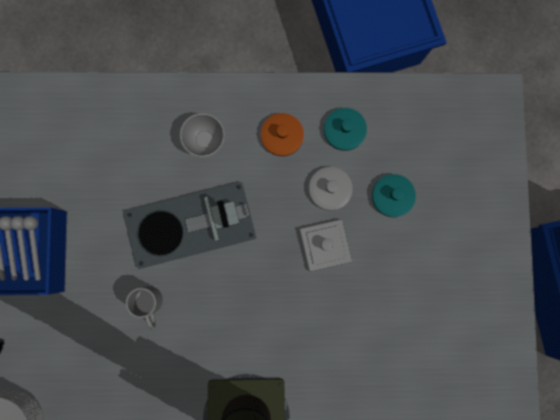

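View pics/side0.png

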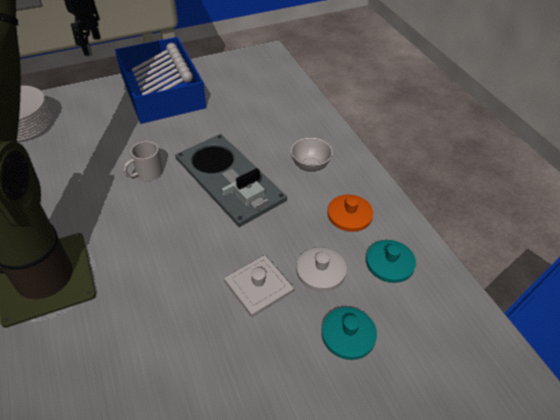

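The top view shows the white round lid at (330,187). It could be confused with the white square lid (326,245), the orange lid (282,134), the turquoise lids (346,128) and (394,195), or the bowl (202,134). The description fits (330,187). The nest is at (160,233), the guide at (212,217) and the black handle at (229,213), with the mug at (141,303).

```bash
cat > h.py <<'E'
import numpy as np,cv2
from rig import manip
def ray(uv,z,c):
    T=np.linalg.inv(c['camera_from_world']);K=c['mtx']
    d=T[:3,:3]@np.linalg.inv(K)@np.r_[uv,1.];o=T[:3,3]
    return o+d*(z-o[2])/d[2]
def proj(P,c):
    p=c['mtx']@(c['camera_from_world']@np.r_[P,1.])[:3];return p[:2]/p[2]
def blobs(m,amin=100):
    cs,_=cv2.findContours(m.astype(np.uint8),cv2.RETR_EXTERNAL,cv2.CHAIN_APPROX_NONE)
    return sorted([c for c in cs if cv2.contourArea(c)>amin],key=cv2.contourArea)[::-1]
E
python3 - <<'E'
from h import *
f=np.load('top0.npz');p=f['p'];hsv=cv2.cvtColor(p,cv2.COLOR_RGB2HSV)
print('px lid',p[187,315],'table',p[300,330],'nest',p[233,160],'bed',p[255,200],'handle',p[213,229],'fence',p[217,211],'carriage',p[222,195])
im=cv2.resize(p[75:285,110:430],None,fx=2.5,fy=2.5,interpolation=cv2.INTER_CUBIC);cv2.imwrite('pics/crop1.png',im[:,:,::-1])
g=p.max(2)
for nm,m,z in[('dark',g<45,.018),('white',(g>150)&(hsv[...,1]<60),.018)]:
    for c in blobs(m,60):
        if len(c)<5: continue
        e=cv2.fitEllipse(cv2.convexHull(c)); print(nm,np.round(e[0],1),np.round(e[1],1),round(e[2]),ray(e[0],z,f).round(4))
E
```

```text
px lid [113 113 112] table [89 91 93] nest [10  9  9] bed [87 89 90] handle [106 114 112] fence [82 88 87] carriage [91 94 94]
dark [545.5 294.7] [ 26.7 140.4] 174 [ 0.3189 -0.8209  0.018 ]
dark [245.2 398.8] [ 47.6 113.6] 89 [0.0543 0.0015 0.018 ]
dark [160.  232.7] [44.4 45.4] 58 [0.496  0.2311 0.018 ]
dark [328.   34.7] [ 12.4 100.3] 161 [ 1.0543 -0.2355  0.018 ]
dark [219.2 205.6] [14.7 45.2] 162 [0.569  0.0711 0.018 ]
dark [548.5 224.3] [ 7.9 12.9] 0 [ 0.5121 -0.8402  0.018 ]
```

View pics/crop1.png

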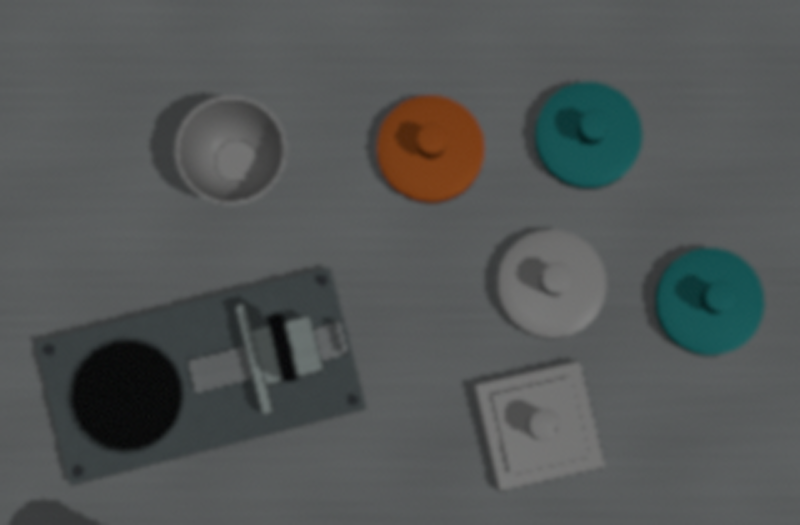

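Run:
```python
from h import *
f=np.load('top0.npz');p=f['p']
u=lambda a,b:np.array([110+(a+.5)/2.5-.5,75+(b+.5)/2.5-.5])
# lid: threshold local
for nm,b in[('round',(300,160,362,217)),('sq',(296,216,356,275))]:
    x0,y0,x1,y1=b;g=cv2.cvtColor(p,cv2.COLOR_RGB2GRAY)[y0:y1,x0:x1];t,m=cv2.threshold(g,0,255,cv2.THRESH_OTSU)
    c=blobs(m)[0];h=cv2.convexHull(c);e=cv2.fitEllipse(h);q=np.array(e[0])+[x0,y0];print(nm,t,q,e[1],cv2.minAreaRect(h)[2],ray(q,.014,f).round(4))
print('knob',ray(u(556,277),.058,f))
print('depth lid',f['d'][188,345],'table',f['d'][300,330],'nest',f['d'][233,160])
C=[ray(u(*a),.018,f)[:2] for a in[(33,340),(327,267),(365,408),(72,482)]]
print(np.round(C,4),[np.linalg.norm(C[i]-C[i-1]).round(3) for i in range(4)])
d=C[0]-C[1]+C[3]-C[2];d/=np.linalg.norm(d);print('y axis',d,'yaw',np.degrees(np.arctan2(-d[0],d[1])))
n=ray((160,232.7),.014,f)[:2];print('nest',n,'from left edge',np.dot((C[0]+C[3])/2-n,d), 'lateral',np.cross(d,(sum(C)/4-n)))
print('handle',ray(u(283,347),.095,f),'fence',ray(u(253,358),.046,f))
```

```text
round 100.0 [331.146492  188.0871048] (41.92714309692383, 42.523685455322266) 75.96376037597656 [ 0.6165 -0.2373  0.014 ]
sq 100.0 [326.02447319 244.93788338] (51.49876403808594, 60.24443435668945) 76.86598205566406 [ 0.4596 -0.2204  0.014 ]
knob [ 0.61719727 -0.23346862  0.058     ]
depth lid 1.2946857 table 1.2897567 nest 1.2813879
[[ 0.5564  0.3318]
 [ 0.6353  0.0129]
 [ 0.4801 -0.0281]
 [ 0.4026  0.2874]] [np.float64(0.16), np.float64(0.329), np.float64(0.161), np.float64(0.325)]
y axis [-0.23919503  0.97097154] yaw 13.8390351345203
nest [0.49615531 0.23187521] from left edge 0.07948030575233248 lateral -0.002428801160627686
handle [0.54033747 0.05448718 0.095     ] fence [0.533146   0.09052586 0.046     ]<stdin>:13: DeprecationWarning: Arrays of 2-dimensional vectors are deprecated. Use arrays of 3-dimensional vectors instead. (deprecated in NumPy 2.0)
```

Emit:
arm_command:
  steps: [-20,-16,0,0,0,0,-37,-32,0,0,0,0,-40,-35,0,0,0,0,-40,-35,0,0,0,0,-40,-35,0,0,0,0,-40,-35,0,0,0,0,-40,-35,0,0,0,0,-40,-35,0,0,0,0,-40,-35,0,0,0,0,-40,-35,0,0,0,0,-40,-35,0,0,0,0,-40,-35,0,0,0,0,-40,-35,0,0,0,0,-40,-35,0,0,0,0,-40,-35,0,0,0,0,-40,-35,0,0,0,0,-25,-22,0,0,0,0,-15,-13,0,0,0,0,0,0,0,0,0,0]
  fingers: 70

```text
t: 2.48
eef_pos: [0.6155, -0.2364, 0.2304]
tcp_rot: [[-0.902, 0.431, -0.001], [0.431, 0.902, -0.001], [0.001, -0.001, -1.0]]
force: [0.1, 0.1, -0.5]
gripper_width: 0.816
grip_force: 0.0
```

Run:
```python
from h import *
s=manip.observe();c=manip.calibration('wrist');p,d=manip.capture('wrist')
print(s['t'],s['eef_pos'],s['tcp_rot'].round(3) if hasattr(s['tcp_rot'],'round') else s['tcp_rot'],np.round(s['qpos'],2))
np.savez('w1.npz',p=p,d=d,**c);cv2.imwrite('pics/w1.png',p[:,:,::-1])
T=np.linalg.inv(c['camera_from_world']);print(T.round(3))
print(proj([.617,-.235,.018],c),proj([.617,-.235,.058],c))
```

```text
2.475 [ 0.61546637 -0.23637749  0.23037198] [[-0.902  0.431 -0.001]
 [ 0.431  0.902 -0.001]
 [ 0.001 -0.001 -1.   ]] [ 0.44  0.74 -0.28  1.45  0.23  0.98  1.23]
[[ 0.432  0.855  0.287  0.542]
 [ 0.902 -0.409 -0.139 -0.2  ]
 [-0.002  0.319 -0.948  0.374]
 [ 0.     0.     0.     1.   ]]
[282.71275102 177.18173908] [282.85326467 187.43104915]
```

View pics/w1.png

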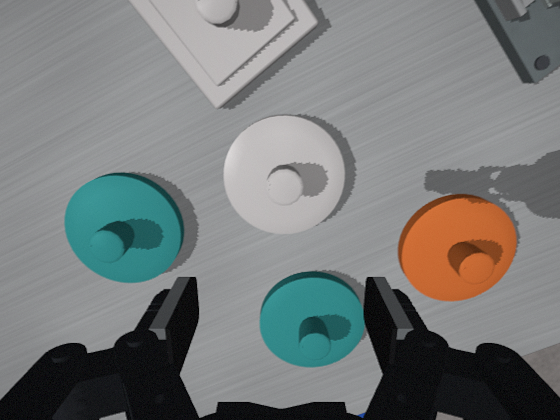

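The close view shows the white round lid centred near (284,175), with its knob at (285,186). The square lid is at top left, the turquoise lids at (125,230) and (312,320), and the orange one at (458,245). The choice is confirmed.

Run:
```python
from h import *
f=np.load('w1.npz');p=f['p'];hsv=cv2.cvtColor(p,cv2.COLOR_RGB2HSV)
m=((p.max(2)>150)&(hsv[...,1]<40));m[:110]=0;m[245:]=0
m=cv2.morphologyEx(m.astype(np.uint8),cv2.MORPH_OPEN,np.ones((3,3)))
h=cv2.convexHull(blobs(m)[0]);e=cv2.fitEllipse(h);print(e,ray(e[0],.012,f),ray(e[0],.018,f))
for z in(.010,.018):
  P=np.array([ray(q,z,f)[:2] for q in h[:,0]]).astype(np.float32);print(z,cv2.minEnclosingCircle(P))
g=cv2.cvtColor(p[160:215,255:315],cv2.COLOR_RGB2GRAY);cc=cv2.HoughCircles(cv2.medianBlur(g,3),cv2.HOUGH_GRADIENT,1,50,param1=80,param2=10,minRadius=14,maxRadius=22)
k=cc[0,0,:2]+[255,160];print(cc,ray(k,.058,f))
```

```text
((303.13580322265625, 181.80111694335938), (142.8571319580078, 236.0668487548828), 73.55265808105469) [ 0.63153586 -0.21896879  0.012     ] [ 0.63004606 -0.21865876  0.018     ]
0.01 ((0.6406670212745667, -0.2241894006729126), 0.12213276326656342)
0.018 ((0.6384908556938171, -0.2236635684967041), 0.11945093423128128)
[[[27.5 25.5 18.1]]] [ 0.61526765 -0.234521    0.058     ]
```

Emit:
arm_command:
  steps: [1,2,20,0,0,0,0,0,40,0,0,0,0,0,45,0,0,0,0,0,40,0,0,0,0,0,28,0,0,0,0,0,18,0,0,0,0,0,12,0,0,0,0,0,0,0,0,0]

```text
t: 3.52
eef_pos: [0.6157, -0.2318, 0.0281]
tcp_rot: [[-0.904, 0.428, -0.001], [0.428, 0.904, 0.0], [0.001, 0.0, -1.0]]
force: [-0.5, 0.0, -0.7]
gripper_width: 0.826
grip_force: 0.0
```

Emit:
arm_command:
  steps: [0,0,0,0,0,0,0,0,0,0,0,0,0,0,0,0,0,0,0,0,0,0,0,0,0,0,0,0,0,0,0,0,0,0,0,0]
  fingers: 0
  squeeze: 60

```text
t: 4.28
eef_pos: [0.6164, -0.233, 0.0297]
tcp_rot: [[-0.903, 0.429, 0.002], [0.429, 0.903, -0.001], [-0.002, -0.0, -1.0]]
force: [-0.8, -0.2, 5.3]
gripper_width: 0.373
grip_force: 59.3
```

Emit:
arm_command:
  steps: [0,0,-10,0,0,0,0,0,-25,0,0,0,0,0,-40,0,0,0,0,0,-40,0,0,0,5,10,-25,0,0,0,15,28,-10,0,0,0,20,37,0,0,0,0,22,42,0,0,0,0,22,42,0,0,0,0,22,42,0,0,0,0,22,42,0,0,0,0,22,40,0,0,0,0,20,37,0,0,0,0,15,28,0,0,0,0,8,14,0,0,0,0,4,7,0,0,0,0,0,0,0,0,0,0,0,0,0,0,0,0]

```text
t: 6.52
eef_pos: [0.5963, 0.1834, 0.1782]
tcp_rot: [[-0.903, 0.431, -0.0], [0.431, 0.903, -0.002], [-0.001, -0.001, -1.0]]
force: [-0.6, -0.2, -3.7]
gripper_width: 0.369
grip_force: 60.0
```

Run:
```python
from h import *
s=manip.observe();c=manip.calibration('wrist');p,d=manip.capture('wrist')
print(s['t'],s['eef_pos'],np.round(s['tcp_rot'],4).tolist(),np.round(s['qpos'],2))
np.savez('w2.npz',p=p,d=d,**c);cv2.imwrite('pics/w2.png',p[:,:,::-1])
print(proj([.496,.232,.014],c),proj(np.array(s['eef_pos'])-[0,0,.01],c))
```

```text
6.525 [0.59630203 0.18339705 0.1782112 ] [[-0.9025, 0.4306, -0.0001], [0.4306, 0.9025, -0.0015], [-0.0006, -0.0014, -1.0]] [-0.26  0.75 -0.2   1.62  0.2   0.79  0.58]
[281.51228054  48.65541446] [280.04656944 273.87359171]
```

View pics/w2.png

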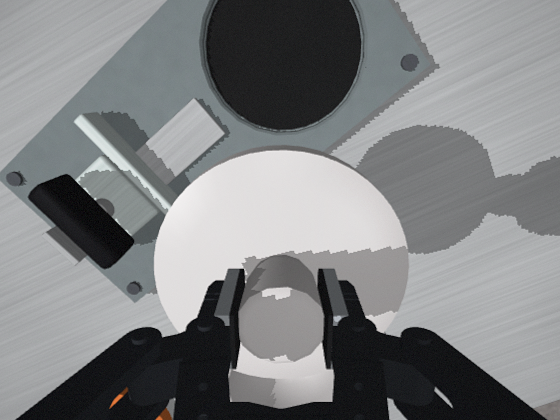

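```bash
cat >> h.py <<'E'
from scipy.optimize import least_squares
def circ(uv,z,c,r=None):
    P=np.array([ray(q,z,c)[:2] for q in uv])
    f=lambda x:np.hypot(*(P-x[:2]).T)-(r or x[2])
    s=least_squares(f,[*P.mean(0),.06],loss='soft_l1',f_scale=.001);return s.x.round(4),np.abs(s.fun).mean().round(5)
E
python3 - <<'E'
from h import *
f=np.load('w2.npz');p=f['p'];g=p.max(2)
T=np.linalg.inv(f['camera_from_world']);print('cam',T[:3,3])
m=(g<50);m[:,:195]=0;m[140:]=0;c=blobs(m)[0][:,0];c=c[(c[:,1]>3)]
for z in(.01,.018):print('nest',z,len(c),circ(c,z,f))
w=cv2.GaussianBlur(g,(3,3),0).astype(int)
print('rows',[(r,w[r,150:165].tolist(),w[r,400:416].tolist()) for r in(230,)],'col',w[140:165,280].tolist())
print('depths',f['d'][200,280],f['d'][160,280],f['d'][150,280])
# depth-based: lid points
d=f['d'];v,u=np.nonzero((d>0)&(d<.30)&(w>150));k=v<300;u,v=u[k],v[k]
K=f['mtx'];X=np.c_[(u-K[0,2])/K[0,0]*d[v,u],(v-K[1,2])/K[1,1]*d[v,u],d[v,u]]@T[:3,:3].T+T[:3,3]
print(len(X),X.min(0),X.max(0))
A=np.c_[X[:,:2],np.ones(len(X))];k=X[:,2]>.155;print('tilt',np.linalg.lstsq(A[k],X[k,2],rcond=None)[0])
m=np.zeros_like(g);m[v,u]=1;c=blobs(m)[0][:,0];c=c[(c[:,1]<300)&(c[:,1]>170)&((c[:,0]<200)|(c[:,0]>360))]
for z in(.1665,.16,.15):print('lid',z,len(c),circ(c,z,f),circ(c,z,f,.06))
E
```

```text
cam [0.52233143 0.21959259 0.3217418 ]
nest 0.01 312 (array([0.4972, 0.2327, 0.0599]), np.float64(0.00021))
nest 0.018 312 (array([0.4978, 0.2323, 0.0584]), np.float64(0.0002))
rows [(230, [90, 90, 90, 89, 89, 90, 89, 88, 109, 170, 220, 232, 232, 231, 231], [208, 205, 184, 151, 129, 125, 126, 126, 126, 127, 126, 126, 126, 126, 126, 126])] col [135, 135, 135, 134, 128, 115, 105, 101, 103, 129, 181, 220, 228, 227, 227, 227, 226, 226, 226, 226, 226, 226, 226, 226, 226]
depths 0.15626472 0.15309742 0.15398866
51352 [ 0.36921177  0.0169957  -0.00190021] [0.63492738 0.44027477 0.20851295]
tilt [ 0.05548946 -0.02333125  0.1443419 ]
lid 0.1665 492 (array([0.5902, 0.1851, 0.0579]), np.float64(0.00447)) (array([0.5923, 0.1841, 0.06  ]), np.float64(0.00479))
lid 0.16 492 (array([0.5931, 0.1837, 0.0603]), np.float64(0.00466)) (array([0.5927, 0.1838, 0.06  ]), np.float64(0.00467))
lid 0.15 492 (array([0.5976, 0.1814, 0.0641]), np.float64(0.00494)) (array([0.5935, 0.1831, 0.06  ]), np.float64(0.00586))
```

Run:
```python
from h import *
f=np.load('w2.npz');p=f['p'];g=p.max(2);d=f['d'];K=f['mtx']
T=np.linalg.inv(f['camera_from_world'])
V,U=np.mgrid[:420,:560];X=np.stack([(U-K[0,2])/K[0,0]*d,(V-K[1,2])/K[1,1]*d,d],-1)@T[:3,:3].T+T[:3,3]
m=(d>0)&(X[...,2]>.12)
m[300:]=0
c=blobs(m)[0][:,0]
for nm,k in [('sides',(c[:,1]>190)&(c[:,1]<265)&((c[:,0]<200)|(c[:,0]>370))),('far',(c[:,1]<190)),('all',c[:,1]<265)]:
    for z in(.1665,.150):print(nm,z,k.sum(),circ(c[k],z,f),circ(c[k],z,f,.06))
# plane fit: annulus on top surface, 45-56 mm from axis
C=np.array([.5945,.1838]);R=np.hypot(*(X[...,:2]-C).transpose(2,0,1))
k=m&(R>.035)&(R<.055)&(X[...,2]<.19)
A=np.c_[X[k][:,:2]-C,R[k],np.ones(k.sum())];s=np.linalg.lstsq(A,X[k][:,2],rcond=None);print(s[0],k.sum())
for a in range(0,360,45):
    q=k&(np.abs((np.degrees(np.arctan2(X[...,1]-C[1],X[...,0]-C[0]))-a+180)%360-180)<15)&(np.abs(R-.05)<.003)
    print(a,q.sum(),np.median(X[q][:,2]).round(4) if q.sum() else 0)
```

```text
sides 0.1665 148 (array([0.5985, 0.1826, 0.06  ]), np.float64(0.00011)) (array([0.5985, 0.1826, 0.06  ]), np.float64(0.00011))
sides 0.15 148 (array([0.6066, 0.1787, 0.0663]), np.float64(0.00012)) (array([0.5948, 0.1843, 0.06  ]), np.float64(0.00261))
far 0.1665 193 (array([0.5921, 0.1857, 0.0549]), np.float64(0.0001)) (array([0.5971, 0.1833, 0.06  ]), np.float64(0.00043))
far 0.15 193 (array([0.5995, 0.1821, 0.0608]), np.float64(0.00011)) (array([0.5987, 0.1824, 0.06  ]), np.float64(0.00013))
all 0.1665 343 (array([0.5962, 0.1837, 0.0591]), np.float64(0.00039)) (array([0.5973, 0.1832, 0.06  ]), np.float64(0.00052))
all 0.15 343 (array([0.6041, 0.1799, 0.0653]), np.float64(0.00043)) (array([0.5985, 0.1825, 0.06  ]), np.float64(0.0015))
[ 0.01606053 -0.00420806 -0.22230051  0.18158203] 16353
0 0 0
45 212 0.1711
90 732 0.1703
135 911 0.1696
180 891 0.1695
225 682 0.17
270 100 0.1707
315 0 0
```

Emit:
arm_command:
  steps: [8,0,0,0,0,0,18,0,0,0,0,0,25,0,0,0,0,0,25,1,0,0,0,0,20,1,0,0,0,0,12,0,0,0,0,0,5,0,10,0,0,0,0,0,25,0,0,0,0,0,30,0,0,0,0,0,25,0,0,0,0,0,15,0,0,0,0,0,10,0,0,0,0,0,5,0,0,0,0,0,0,0,0,0,0,0,0,0,0,0]

```text
t: 8.45
eef_pos: [0.4952, 0.2361, 0.0589]
tcp_rot: [[-0.904, 0.428, 0.001], [0.428, 0.904, 0.001], [-0.001, 0.001, -1.0]]
force: [-0.0, 0.1, -3.8]
gripper_width: 0.373
grip_force: 60.0
```

Run:
```python
from h import *
s=manip.observe();c=manip.calibration('wrist');p,d=manip.capture('wrist')
print(s['t'],s['eef_pos'],np.round(s['tcp_rot'],4).tolist(),s['force'])
np.savez('w3.npz',p=p,d=d,**c)
im=p
q,_=manip.capture('side');c2=manip.calibration('side');u=proj([.497,.2325,.02],c2).astype(int)
r=cv2.resize(q[u[1]-55:u[1]+55,u[0]-70:u[0]+70],(560,420),interpolation=cv2.INTER_CUBIC)
im=np.vstack([cv2.resize(p,(400,300)),cv2.resize(r,(400,300))]);cv2.imwrite('pics/w3.png',im[:,:,::-1])
```

```text
8.45 [0.49517021 0.23605625 0.0588867 ] [[-0.9036, 0.4285, 0.0011], [0.4285, 0.9036, 0.0007], [-0.0007, 0.0011, -1.0]] [-0.04004414  0.13469641 -3.79933487]
```

View pics/w3.png

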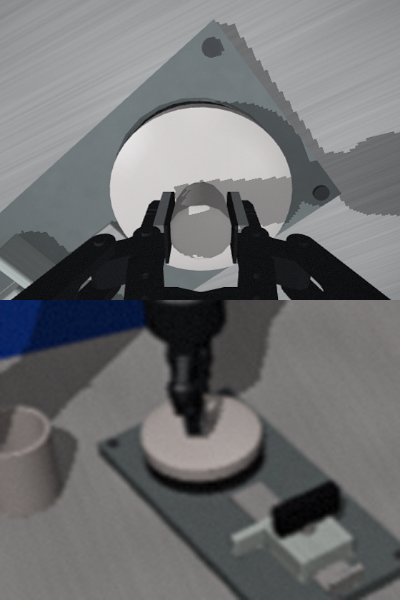

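The wrist view shows the lid centred at about (280,260) in the full picture, with the dark nest edge showing as a thin crescent at upper left. The side crop shows the lid level, hovering just over the nest.

Run:
```python
from h import *
f=np.load('w3.npz');p=f['p'];g=p.max(2);d=f['d'];K=f['mtx']
T=np.linalg.inv(f['camera_from_world'])
V,U=np.mgrid[:420,:560];X=np.stack([(U-K[0,2])/K[0,0]*d,(V-K[1,2])/K[1,1]*d,d],-1)@T[:3,:3].T+T[:3,3]
m=(d>0)&(X[...,2]>.0265);m[300:]=0
c=blobs(m)[0][:,0];print(c.min(0),c.max(0))
zt=.0472
for nm,k,z in [('sides',(c[:,1]>200)&(c[:,1]<260)&((c[:,0]<220)|(c[:,0]>340)),zt),('far',(c[:,1]<185),zt-.018)]:
    print(nm,k.sum(),circ(c[k],z,f),circ(c[k],z,f,.06))
# nest mouth: dark crescent outer boundary, walking out from lid contour
L=circ(c[(c[:,1]>200)&(c[:,1]<260)],zt,f,.06)[0][:2]
col=cv2.cvtColor(p,cv2.COLOR_RGB2GRAY)
for u in(190,210,230,250,270,290,310):print(u,col[125:165,u].tolist())
```

```text
[154 145] [408 299]
sides 118 (array([0.4974, 0.2353, 0.06  ]), np.float64(0.00011)) (array([0.4974, 0.2353, 0.06  ]), np.float64(0.00011))
far 183 (array([0.4991, 0.2344, 0.0613]), np.float64(0.00012)) (array([0.4978, 0.2351, 0.06  ]), np.float64(0.00015))
190 [141, 120, 119, 123, 121, 122, 119, 121, 121, 122, 121, 119, 118, 120, 119, 120, 121, 122, 122, 122, 122, 122, 123, 121, 122, 121, 122, 122, 121, 123, 122, 121, 119, 120, 122, 120, 121, 118, 118, 120]
210 [120, 120, 122, 119, 119, 120, 118, 118, 119, 119, 121, 119, 119, 119, 121, 119, 121, 121, 118, 123, 122, 121, 117, 121, 123, 122, 120, 119, 120, 122, 115, 86, 79, 78, 85, 82, 76, 52, 27, 23]
230 [119, 118, 121, 122, 119, 119, 120, 119, 120, 121, 117, 118, 117, 118, 118, 118, 118, 118, 119, 118, 102, 83, 86, 86, 85, 74, 55, 25, 24, 39, 81, 117, 112, 118, 166, 214, 209, 207, 208, 207]
250 [118, 120, 120, 119, 119, 121, 122, 122, 120, 120, 122, 120, 122, 118, 102, 89, 89, 90, 78, 48, 16, 28, 36, 77, 110, 105, 103, 114, 166, 213, 209, 207, 209, 210, 206, 207, 206, 208, 208, 208]
270 [119, 119, 118, 122, 120, 118, 118, 119, 119, 121, 117, 114, 101, 90, 88, 91, 85, 21, 29, 30, 62, 100, 96, 97, 85, 134, 218, 211, 212, 210, 209, 210, 208, 211, 209, 208, 209, 210, 208, 211]
290 [119, 120, 118, 119, 118, 117, 119, 121, 120, 119, 122, 116, 97, 95, 95, 107, 113, 37, 15, 23, 54, 95, 89, 88, 89, 136, 217, 210, 209, 206, 210, 209, 208, 210, 209, 208, 208, 208, 210, 209]
310 [120, 120, 120, 123, 121, 121, 120, 121, 121, 121, 121, 123, 122, 121, 120, 121, 115, 96, 92, 65, 70, 36, 22, 61, 95, 91, 89, 97, 151, 209, 204, 204, 205, 205, 205, 205, 203, 205, 204, 204]
```

Run:
```python
from h import *
f=np.load('w3.npz')
print(circ([(210,155.5),(230,144.7),(250,138.7),(270,136.8),(290,136.7),(310,141.5)],.018,f,.064))
print(circ([(210,161.7),(230,150.7),(250,143.7),(270,141.7),(290,141.7),(310,145)],.016,f,.062))
```

```text
(array([0.498 , 0.2324, 0.06  ]), np.float64(0.00017))
(array([0.4989, 0.2329, 0.06  ]), np.float64(0.00012))
```

Emit:
arm_command:
  steps: [-1.5,-2.5,0,0,0,0,0,0,4,0,0,0,0,0,4,0,0,0,0,0,3,0,0,0,0,0,2,0,0,0,0,0,0,0,0,0]

```text
t: 9.3
eef_pos: [0.4949, 0.2329, 0.0451]
tcp_rot: [[-0.904, 0.428, -0.0], [0.428, 0.904, -0.0], [0.0, -0.0, -1.0]]
force: [1.1, -0.1, -3.8]
gripper_width: 0.367
grip_force: 60.1
```

Emit:
arm_command:
  steps: [0,0,1.5,0,0,0,0,0,1.5,0,0,0,0,0,1.5,0,0,0,0,0,0.5,0,0,0,0,0,0,0,0,0]

```text
t: 9.93
eef_pos: [0.495, 0.2329, 0.0403]
tcp_rot: [[-0.904, 0.428, -0.0], [0.428, 0.904, 0.0], [0.0, 0.0, -1.0]]
force: [0.4, -0.5, -3.2]
gripper_width: 0.368
grip_force: 60.1
```

Emit:
arm_command:
  steps: [0,0,1,0,0,0,0,0,0.5,0,0,0,0,0,0,0,0,0]

```text
t: 10.3
eef_pos: [0.4951, 0.2331, 0.0397]
tcp_rot: [[-0.904, 0.428, 0.001], [0.428, 0.904, 0.0], [-0.0, 0.001, -1.0]]
force: [-1.6, 0.1, 5.3]
gripper_width: 0.37
grip_force: 60.9
```

Emit:
arm_command:
  steps: [0,0,0,0,0,0,0,0,0,0,0,0,0,0,0,0,0,0,0,0,0,0,0,0,0,0,-10,0,0,0,0,0,-30,0,0,0,0,0,-40,0,0,0,0,0,-40,0,0,0,0,0,-30,0,0,0,0,0,0,0,0,0]
  fingers: 70

```text
t: 11.55
eef_pos: [0.4965, 0.2336, 0.1916]
tcp_rot: [[-0.903, 0.429, 0.005], [0.429, 0.903, 0.003], [-0.003, 0.005, -1.0]]
force: [0.2, 0.6, -0.5]
gripper_width: 0.821
grip_force: 0.0
```

Run:
```python
from h import *
s=manip.observe();c=manip.calibration('wrist');p,d=manip.capture('wrist')
print(s['t'],s['eef_pos'],np.round(s['tcp_rot'],4).tolist(),s['force'],s['qpos'])
np.savez('w4.npz',p=p,d=d,**c);cv2.imwrite('pics/w4.png',p[:,:,::-1])
for P in([.5403,.0545,.095],[.498,.2325,.028]):print(proj(P,c))
```

```text
11.55 [0.496492   0.23363736 0.19163428] [[-0.9034, 0.4287, 0.0051], [0.4287, 0.9034, 0.0028], [-0.0034, 0.0047, -1.0]] [ 0.15812813  0.58774502 -0.54091768] [-0.403199    0.64228566 -0.19835647  1.84525491  0.19259494  0.66671186
  0.41359366]
[ 99.82369493 352.61021028]
[279.17153841 190.44611325]
```

View pics/w4.png

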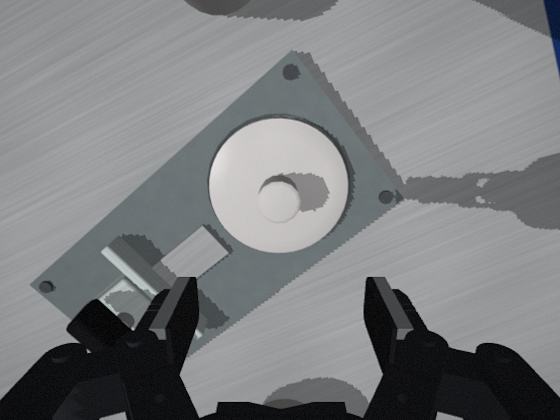

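The wrist view shows the lid seated in the nest at (279,186), with an even dark ring around it. The handle is partly hidden at (100,322).

Run:
```python
from h import *
f=np.load('w2.npz');p=f['p'];d=f['d'];K=f['mtx'];T=np.linalg.inv(f['camera_from_world'])
V,U=np.mgrid[:420,:560];X=np.stack([(U-K[0,2])/K[0,0]*d,(V-K[1,2])/K[1,1]*d,d],-1)@T[:3,:3].T+T[:3,3]
m=(d>0)&(X[...,2]>.085)&(X[...,2]<.105)&(U<150)&(V>150)&(p.max(2)<60)
c=blobs(m,50)[0];P=np.array([ray(q,.095,f)[:2] for q in c[:,0]],np.float32)
r=cv2.minAreaRect(P*1000);print(m.sum(),r, np.median(X[m][:,2]))
m=(d>0)&(X[...,2]>.040)&(X[...,2]<.0485)&(U<180)&(V<215)&(V>100)
c=blobs(m,50)[0];P=np.array([ray(q,.046,f)[:2] for q in c[:,0]],np.float32)
r=cv2.minAreaRect(P*1000);print('fence',m.sum(),r)
```

```text
3031 ((541.2439575195312, 60.34870910644531), (68.69525146484375, 22.027910232543945), 13.658008575439453) 0.09575546926152936
fence 2107 ((521.204345703125, 86.94456481933594), (93.95028686523438, 16.377138137817383), 14.134798049926758)
```

Emit:
arm_command:
  steps: [0,0,0,0,0,-9.8,0,0,0,0,0,-9.8,0,0,0,0,0,-9.8,0,0,0,0,0,-9.8,0,-15,0,0,0,0,0,-35,0,0,0,0,-1,-40,0,0,0,0,-1,-40,0,0,0,0,0,-30,10,0,0,0,0,-15,20,0,0,0,0,-7,20,0,0,0,0,0,10,0,0,0,0,0,0,0,0,0]
  fingers: 50

```text
t: 13.22
eef_pos: [0.5397, 0.0565, 0.1281]
tcp_rot: [[-0.971, -0.238, -0.002], [-0.238, 0.971, -0.0], [0.002, 0.0, -1.0]]
force: [-0.2, 0.1, -0.6]
gripper_width: 0.59
grip_force: 0.0
```

Run:
```python
from h import *
s=manip.observe();c=manip.calibration('wrist');p,d=manip.capture('wrist')
R=np.array(s['tcp_rot']);print(s['t'],s['eef_pos'],R.round(4).tolist(),s['force'],np.round(s['qpos'],2))
np.savez('w5.npz',p=p,d=d,**c);cv2.imwrite('pics/w5.png',p[:,:,::-1])
print('tool-frame to handle',R.T@(np.array([.5415,.0572,.062])-s['eef_pos']),'yaw y',np.degrees(np.arctan2(R[1,1],R[0,1])))
```

```text
13.225 [0.5397068  0.05654835 0.12807587] [[-0.9712, -0.2381, -0.0019], [-0.2381, 0.9712, -0.0003], [0.0019, 0.0001, -1.0]] [-0.19683073  0.06811505 -0.59723934] [ 0.03  0.75 -0.37  1.9   0.47  0.58  1.16]
tool-frame to handle [-0.00202414  0.00019624  0.06607212] yaw y 103.77289378759758
```

View pics/w5.png

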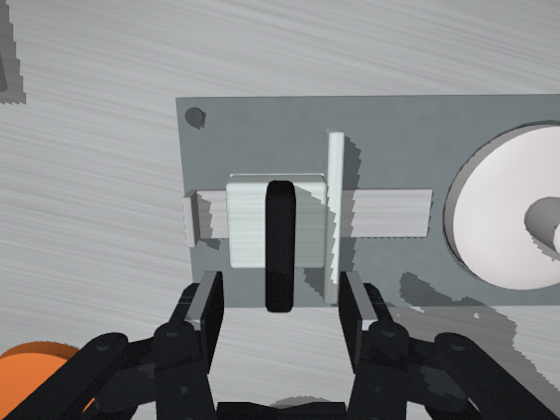

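The wrist view shows the handle bar upright at column 280, rows 180–312, midway between the open fingers. The fence is at column 335 and the lid at right.

Run:
```python
from h import *
f=np.load('w5.npz');p=f['p'];s=manip.observe();R=np.array(s['tcp_rot'])
for uv in((281,181),(279,312),(280,246.5),(280,243)):
    P=ray(uv,.095,f);print(uv,P.round(4),(R.T@(P-s['eef_pos'])).round(4))
for uv in((329,220),(336,132),(330,303)):
    P=ray(uv,.046,f);print('fence',uv,(R.T@(P-s['eef_pos'])).round(4))
P=ray((276.5,222),.05,f);print('block mid',(R.T@(P-s['eef_pos'])).round(4))
```

```text
(281, 181) [0.5019 0.0477 0.095 ] [0.0394 0.0001 0.0338]
(279, 312) [0.5753 0.0644 0.095 ] [-0.0358 -0.0011  0.0337]
(280, 246.5) [0.5363 0.0555 0.095 ] [ 0.0041 -0.0005  0.0338]
(280, 243) [0.5344 0.0551 0.095 ] [ 0.0061 -0.0005  0.0338]
fence (329, 220) [0.0013 0.0315 0.0828]
fence (336, 132) [0.0579 0.0335 0.0828]
fence (330, 303) [-0.0612  0.0347  0.0827]
block mid [ 0.0014 -0.0029  0.0788]
```

Emit:
arm_command:
  steps: [-1,0,15,0,0,0,0,0,22,0,0,0,0,0,17,0,0,0,0,0,9,0,0,0,0,0,3,0,0,0,0,0,0,0,0,0]

```text
t: 14.02
eef_pos: [0.5416, 0.0571, 0.063]
tcp_rot: [[-0.971, -0.239, 0.0], [-0.239, 0.971, 0.0], [-0.001, 0.0, -1.0]]
force: [-0.6, 0.3, -0.5]
gripper_width: 0.586
grip_force: 0.0
```

Emit:
arm_command:
  steps: [0,0,0,0,0,0,0,0,0,0,0,0,0,0,0,0,0,0,0,0,0,0,0,0,0,0,0,0,0,0]
  fingers: 0
  squeeze: 40

```text
t: 14.65
eef_pos: [0.5418, 0.0568, 0.0633]
tcp_rot: [[-0.971, -0.239, 0.001], [-0.239, 0.971, 0.0], [-0.001, -0.0, -1.0]]
force: [-1.0, 0.1, 7.0]
gripper_width: 0.182
grip_force: 41.2
```

Emit:
arm_command:
  steps: [0,3,-1,0,0,0,0,7,0,0,0,0,0,12,0,0,0,0,0,15,0,0,0,0,0,15,0,0,0,0,0,12,0,0,0,0,0,7,0,0,0,0,0,3,0,0,0,0,0,0,0,0,0,0]

```text
t: 15.78
eef_pos: [0.5234, 0.1294, 0.0635]
tcp_rot: [[-0.971, -0.24, -0.001], [-0.24, 0.971, 0.001], [0.0, 0.001, -1.0]]
force: [1.0, 2.3, -12.4]
gripper_width: 0.183
grip_force: 39.0
```

Emit:
arm_command:
  steps: [0,2,0.5,0,0,0,0,2,0,0,0,0,0,0,0,0,0,0]

```text
t: 16.15
eef_pos: [0.5226, 0.1325, 0.0635]
tcp_rot: [[-0.971, -0.239, -0.0], [-0.239, 0.971, -0.0], [0.0, -0.0, -1.0]]
force: [0.7, -0.7, -6.5]
gripper_width: 0.182
grip_force: 39.8
```

Emit:
arm_command:
  steps: [0,1,0,0,0,0,0,0,0,0,0,0]

```text
t: 16.4
eef_pos: [0.5223, 0.1335, 0.0634]
tcp_rot: [[-0.971, -0.239, -0.0], [-0.239, 0.971, -0.0], [0.0, -0.0, -1.0]]
force: [1.1, -0.4, -5.0]
gripper_width: 0.182
grip_force: 40.1
```

Emit:
arm_command:
  steps: [0,1,0,0,0,0,0,0,0,0,0,0]

```text
t: 16.65
eef_pos: [0.5221, 0.1347, 0.0634]
tcp_rot: [[-0.971, -0.239, -0.0], [-0.239, 0.971, -0.0], [0.0, 0.0, -1.0]]
force: [0.0, -0.2, -2.3]
gripper_width: 0.184
grip_force: 40.3
```

Emit:
arm_command:
  steps: [0,1,0,0,0,0,0,0,0,0,0,0]

```text
t: 16.9
eef_pos: [0.5219, 0.1353, 0.0634]
tcp_rot: [[-0.971, -0.239, -0.0], [-0.239, 0.971, -0.0], [0.0, -0.0, -1.0]]
force: [-0.4, -2.3, -1.1]
gripper_width: 0.18
grip_force: 40.5
```

Emit:
arm_command:
  steps: [0,1,0,0,0,0,0,0,0,0,0,0]

```text
t: 17.15
eef_pos: [0.5218, 0.1358, 0.0634]
tcp_rot: [[-0.971, -0.238, -0.0], [-0.238, 0.971, -0.001], [0.0, -0.001, -1.0]]
force: [-0.7, -4.0, 0.0]
gripper_width: 0.181
grip_force: 40.8
```

Emit:
arm_command:
  steps: [0,1,0,0,0,0,0,0,0,0,0,0]

```text
t: 17.4
eef_pos: [0.5215, 0.137, 0.0634]
tcp_rot: [[-0.971, -0.239, -0.0], [-0.239, 0.971, -0.001], [0.0, -0.001, -1.0]]
force: [-1.2, -4.1, 2.6]
gripper_width: 0.184
grip_force: 40.9
```

Emit:
arm_command:
  steps: [0,1,0,0,0,0,0,0,0,0,0,0]

```text
t: 17.65
eef_pos: [0.5215, 0.1371, 0.0634]
tcp_rot: [[-0.971, -0.238, -0.0], [-0.238, 0.971, -0.002], [0.0, -0.002, -1.0]]
force: [-0.5, -5.3, 1.8]
gripper_width: 0.179
grip_force: 41.1
```

Run:
```python
from h import *
s=manip.observe();c=manip.calibration('wrist');p,d=manip.capture('wrist')
print(s['t'],s['eef_pos'],s['force'],np.round(s['qpos'],2))
np.savez('w6.npz',p=p,d=d,**c);cv2.imwrite('pics/w6.png',p[:,:,::-1])
```

```text
17.65 [0.52147574 0.13713642 0.0634046 ] [-0.48839056 -5.33547263  1.76652039] [-0.19  0.85 -0.26  1.95  0.51  0.41  0.98]
```

View pics/w6.png

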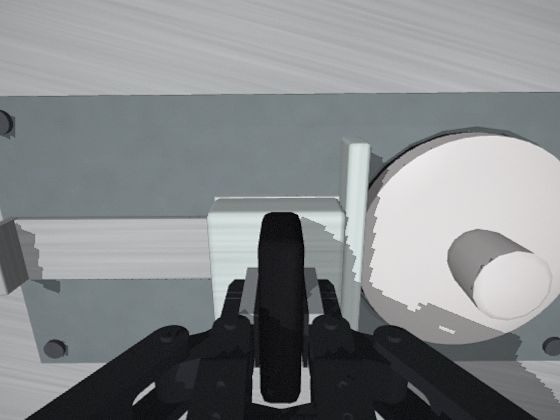

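The wrist view shows the fence (columns 345–368) against the lid's rim near (365,270), with no gap. The handle is gripped at column 281.

Emit:
arm_command:
  steps: [0,0,0,0,0,5,0,0,0,0,0,8,0,0,0,0,0,8,0,0,0,0,0,8,0,0,0,0,0,8,0,0,0,0,0,3,0,0,0,0,0,0]

```text
t: 18.58
eef_pos: [0.5215, 0.1373, 0.0634]
tcp_rot: [[-0.897, 0.443, 0.0], [0.443, 0.897, -0.001], [-0.001, -0.001, -1.0]]
force: [-0.2, -6.2, 1.5]
gripper_width: 0.182
grip_force: 41.2
```

Emit:
arm_command:
  steps: [0,0,0,0,0,5,0,0,0,0,0,8,0,0,0,0,0,8,0,0,0,0,0,8,0,0,0,0,0,8,0,0,0,0,0,6,0,0,0,0,0,3,0,0,0,0,0,0,0,0,0,0,0,0]

```text
t: 19.7
eef_pos: [0.5216, 0.1374, 0.0634]
tcp_rot: [[-0.305, 0.952, 0.001], [0.952, 0.305, -0.001], [-0.001, 0.0, -1.0]]
force: [-0.2, -6.3, 2.9]
gripper_width: 0.179
grip_force: 41.3
```

Run:
```python
from h import *
s=manip.observe();print(s['t'],s['force'],s['wrist_torque'],np.degrees(np.arctan2(s['tcp_rot'][1][1],s['tcp_rot'][0][1])))
```

```text
19.7 [-0.17010516 -6.29575415  2.89996938] [-1.47674672  0.11850033 -0.04832444] 17.758455433039003
```

Emit:
arm_command:
  steps: [0,0,0,0,0,0,0,0,0,0,0,0,0,0,0,0,0,0,0,0,0,0,0,0,0,0,-8,0,0,0,0,0,-25,0,0,0,0,0,-40,0,0,0,0,0,-40,0,0,0,0,0,-25,0,0,0,0,0,0,0,0,0]
  fingers: 50

```text
t: 20.95
eef_pos: [0.5227, 0.1388, 0.2036]
tcp_rot: [[-0.306, 0.952, 0.005], [0.952, 0.306, 0.002], [0.0, 0.005, -1.0]]
force: [-0.2, -0.9, -0.8]
gripper_width: 0.582
grip_force: 0.0
```

Run:
```python
from h import *
s=manip.observe();c=manip.calibration('wrist');p,d=manip.capture('wrist')
print(s['t'],s['eef_pos'],s['force'])
q,_=manip.capture('side');c2=manip.calibration('side');u=proj([.505,.18,.03],c2).astype(int)
r=q[u[1]-60:u[1]+60,u[0]-80:u[0]+80]
im=np.vstack([cv2.resize(p,(400,300)),cv2.resize(r,(400,300),interpolation=cv2.INTER_CUBIC)]);cv2.imwrite('pics/w7.png',im[:,:,::-1])
```

```text
20.95 [0.52270524 0.1387984  0.2036191 ] [-0.19659681 -0.87902363 -0.83273531]
```

View pics/w7.png

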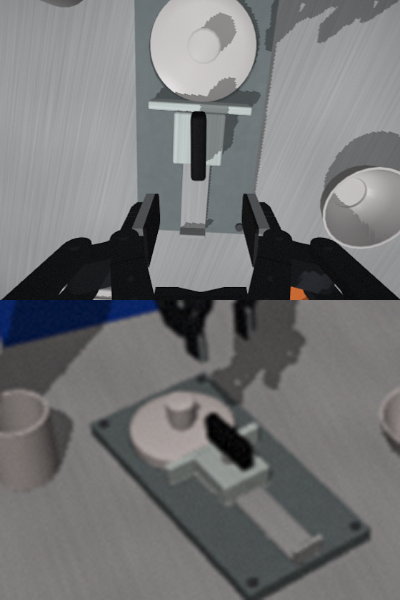

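The final view shows the handle along the rail at (198,146) and the fence touching the rim at (202,103). The lid sits flat in the nest and the gripper is clear.

```bash
python3 -c "
from rig import manip
print(manip.hand_in())"
```

```text
the job is handed in; nothing more can be done
None
```

The job is handed in: the round lid is seated knob up in the nest, the guide is against its rim, and the clamp handle is turned about 86° clockwise, past the tight point. The gripper is clear, and I never touched the square lid, bowl or mug; it took about 21 s of the 51 s allowed.

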